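Fetch the turned spindle from behind the stock and put the stock back

ROBOT

A 7-joint arm with a two-finger parallel gripper is mounted at the origin on the work surface. World frame = base frame: x ahead of the robot, y to its left, z up, the work surface at z = 0. Lengths are in m, angles in rad, forces in N, time in s.
With the tool pointing down it reaches from about 0.4 to 0.925 m from the base axis. Payload 5.6 kg.
Tool frame: the origin (TCP) lies on the centre line of the jaws, within the pads' length; the fingertips stand 8 mm ahead of it and the grasp point (between the pads) lies 11 mm behind it (tcp_to_tips is the distance from the TCP to the fingertips, in m); z points along the fingers, x is the direction in which the jaws open and shut, and the axes are right-handed (so a half turn about z gives the same grasp; the last joint's range is limited). The gripper opens to 85 mm and grips with 20 to 120 N. Pads are 22 mm wide; open, the fingers measure 114 mm over their backs; the gripper's body (76 mm by 85 mm) begins 54 mm behind the grasp point. The pads swing forward as they close: fully open they stand 13 mm farther back than shut.
Start: joints at [-1.181, 0.468, -0.012, 1.603, 0.006, 1.071, -0.056], TCP at [0.273, 0.59, 0.239] pointing down, gripper open.
Joint ranges: [-2.53, 2.53], [-0.31, 2.02], [-1.57, 1.55], [0.28, 2.44], [-1.29, 4.43], [0.15, 1.84], [-2.92, 2.92]. Speed limits (rad/s): [2.57, 2.57, 3.14, 3.14, 3.14, 3.14, 3.14].

INTERFACE

Orientations are given as a rotation vector (axis times angle).
In Python, from workcell import goto, move_linear, move_j, grip, wait, solve_ik, get_state, camera, MotionError, finish_job, tcp_to_tips gives the robot as it stands. Calls block until the motion is done:
- goto(position, orientation): joint-space move of the TCP to a pose.
- move_linear(position, rotation=None, speed=0.15): straight line of the TCP; rotation=None keeps the orientation; speed is the mean speed in m/s.
- move_j(angles): joint-space move.
- grip(opening, grasp_force=None): opening from 0.0 (shut) to 1.0 (fully open); grasp_force is the grip in N (None keeps the last); returns when the fingers have stopped.
- wait(seconds).
- solve_ik(position, orientation): joint angles nearest the present ones, or None.
- get_state(): the state.
- camera(name): name is "scene" or "top" or "wrist"; returns a dict with "img" (420x560x3 uint8, red, green, blue), "fx", "fy", "cx", "cy" (pixels), "xyz" and "rotation" of the camera in the world; the wrist camera has in their place "hand_eye" (4x4, takes a point from camera to tool coordinates, whose origin is the TCP and whose axes are the tool frame's). Camera axes: x right, y down, z forward; pixel columns grow to the right and rows downward; lengths in m; the calibration is good to about 2 mm. A picture is of the moment at which its call begins: read the wrist's pose just before it. There is no depth.
A pose or a line that the arm cannot do raises MotionError and nothing moves.
- finish_job(): hands the job in, once; it reports no verdict.
The state is a dict: "t": time; "joints": joint angles; "joint_velocities": joint speeds; "effort": joint torques, N m; "tcp_pos": TCP position; "tcp_rot": TCP orientation; "contact_force": force on the tool from outside, world axes, zero at the start; "wrist_torque": the same for the moment, N m; "gripper_width": opening from 0.0 (shut) to 1.0 (fully open).
Only numpy, scipy, OpenCV 4.12 (cv2) and the standard library are available. Lean on these libraries where they do the work, as an engineer would, in place of code of your own. Each camera call takes 0.05 s, during which the arm holds its last target.

TASK

Three upright things (a square wooden blank, a turned wooden post and a tin) stand on the storage board in front of a turned spindle. Stand all three in the grey tray to make room, then lay the spindle in the two V saddles of the empty cradle, midway along, and then put each of the three back upright on the very mark on the board where it stood at the start. Knock nothing over and leave the mug, the gouge and the brush alone.

Things in the scene. Friction and masses are not known exactly. Their poses are not given: they have to be found in the camera images.
- rack: Fixed brown board 160 (x) x 280 (y) x 18 mm; origin under its centre, on the bench. Two dark V saddles at x +45, y -60 and +60 mm (16 mm thick, 66 across, 48 high above the bench) hold the spindle along y, axis 48 mm above the bench. Three flat round pale marks, 72 mm across, at x -12, y -95, 0, +95 mm: the upright things stand there, one on each in any order, undersides 18 mm above the bench.
- cradle: Empty fixed cradle: plywood base 180 (x) x 110 (y) x 18 mm, wooden V saddles at x -60 and +60 mm (16 mm thick, 66 across, top 48 mm above the bench). Origin under its centre, on the bench. A spindle in it lies along x, axis 48 mm above the bench, its middle above the origin, either end either way. It and the tray swap sides of the robot between starts.
- tray: Grey side tray, fixed, open on top: 300 (x) x 130 (y) mm outside, rim 14 mm high, walls 6 mm, inner floor 6 mm above the bench; origin under its centre, on the bench. Empty at the start; three things fit in it in a row along x, 90 mm apart.
- spindle: Loose turned spindle of pale wood, 200 mm long along its own y; origin on the axis at mid-length. 40 mm diameter over the middle 44 mm (grip there) and from 44 to 78 mm either side of the middle (the saddles bear there), 28 mm in the grooves between, 24 mm at the ends; both ends alike. About 0.14 kg. May be rolled to any angle about its axis.
- square_blank: Loose upright square block of pale wood, 45 x 45 mm with faces along its x and y, 115 mm tall; origin at the centre of its underside. About 0.15 kg.
- turned_post: Loose upright turned post of brown wood, 114 mm tall, round: foot 54 mm diameter, narrow neck 30 mm, straight head 44 mm diameter from 56 to 104 mm above its underside (grip there), top 28 mm across. Origin at the centre of its underside. About 0.12 kg.
- tin: Loose upright plain steel tin with a brass-coloured lid, straight round, 58 mm diameter, 105 mm tall; origin at the centre of its underside. About 0.3 kg.
- mug: Bystander: white mug with a handle, 76 mm across, 95 mm tall, on the far side of the bench; origin at the centre of its underside.
- gouge: Bystander: turning gouge with a dark wooden handle, lying across the bench between the robot and the storage board, 320 mm long along its own x, 28 mm high; origin on the bench under its middle.
- brush: Bystander: bench brush lying on the far side of the bench, along its own x; origin on its underside.

How it is judged:
By the outcome, as a careful person would: the job done as asked, in the order asked, and still so for the second after the job is handed in, with the robot touching nothing.
It also fails if it takes over 138 s, if anything falls off the work surface, if the arm or the gripper's body presses on something with over 40 N, if the wrist force passes 120 N, or if a joint passes its speed limit or range.

## Working session

There is one attempt and no reset: what is moved stays moved. The work goes in short steps, each a Python script; the robot and the scene stay as the last script left them, time stands still between calls to the robot, and variables do not carry over. Pictures are saved under pics/ and viewed, and the job is handed in when it is done.

```bash
ls; mkdir -p pics; python3 - <<'E'
from workcell import *
import cv2,numpy as np
s=get_state();print(s)
for n in("scene","top","wrist"):
    c=camera(n);cv2.imwrite(f"pics/{n}0.png",c["img"][:,:,::-1]);print(n,{k:np.round(v,4).tolist() for k,v in c.items() if k!="img"})
print(tcp_to_tips)
E
```

```text
pics
{'t': 0.0, 'joints': array([-1.18094177,  0.46839551, -0.0116608 ,  1.60365871,  0.00598469,
        1.0714018 , -0.05631333]), 'joint_velocities': array([ 0.00064329, -0.00039435,  0.0001864 ,  0.00074959, -0.00083473,
        0.00042225,  0.00062468]), 'effort': array([ 5.28305245e-04, -5.32388520e+01,  2.22105539e-02, -2.51303047e+01,
        1.15324449e-02,  7.73918582e-03, -1.08334035e-05]), 'tcp_pos': array([0.27244072, 0.58952616, 0.23831192]), 'tcp_rot': array([ 2.64578924e+00,  1.69196781e+00, -2.34230619e-03]), 'contact_force': array([ 0.34187423, -0.89719769, -1.13107895]), 'wrist_torque': array([-0.09347445, -0.06291862,  0.03149276]), 'gripper_width': 1.0077872673812291}
scene {'fx': 392.0174, 'fy': 392.0174, 'cx': 280.5118, 'cy': 210.9899, 'xyz': [1.1599, 0.0406, 0.8154], 'rotation': [-1.7983, -1.9097, 0.6712]}
top {'fx': 493.3354, 'fy': 493.3354, 'cx': 274.8487, 'cy': 206.7366, 'xyz': [0.3418, -0.0099, 1.0479], 'rotation': [-2.1638, 2.016, -0.2399]}
wrist {'fx': 345.9357, 'fy': 345.9357, 'cx': 283.1456, 'cy': 212.2757, 'hand_eye': [[1.0, -0.0005, -0.0002, 0.0013], [0.0005, 0.9582, 0.286, -0.0735], [0.0001, -0.286, 0.9582, -0.1345], [0.0, 0.0, 0.0, 1.0]]}
0.008
```

View pics/scene0.png

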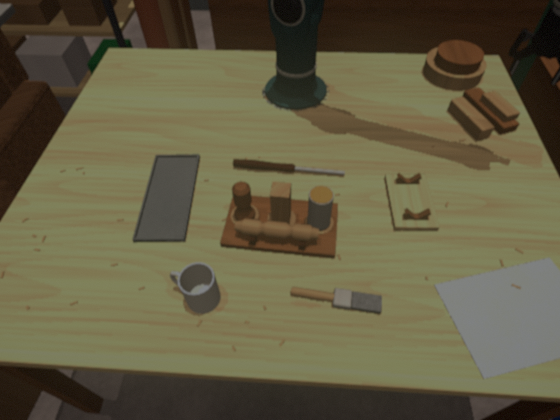

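View pics/top0.png

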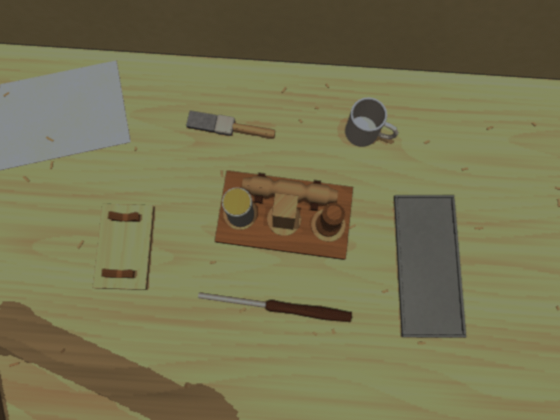

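View pics/wrist0.png

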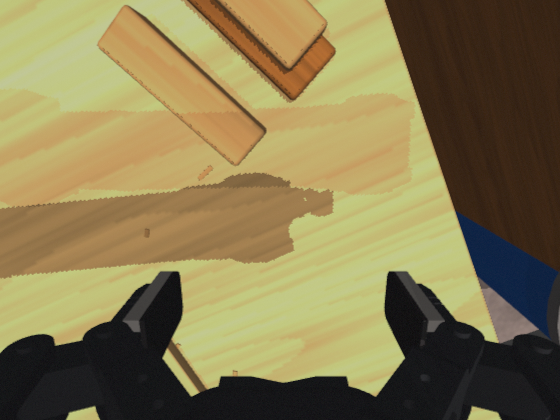

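The scene view shows the tray left at about (170,197), the rack at (282,225) and the cradle at (410,203). From above, the cradle is at (125,246), the rack at (286,214) and the tray at (429,265). On the rack, from +y to -y: tin (238,205), blank (286,208), post (332,215). The gouge is at (275,305). The wrist view shows only the far left of the bench. I'll zoom in for corners.

```bash
cat > h.py <<'E'
from workcell import *
import cv2,numpy as np
from scipy.spatial.transform import Rotation as R
def ray(c,uv):
    uv=np.atleast_2d(uv).astype(float)
    d=np.c_[(uv[:,0]-c["cx"])/c["fx"],(uv[:,1]-c["cy"])/c["fy"],np.ones(len(uv))]
    return np.array(c["xyz"]),R.from_rotvec(c["rotation"]).apply(d)
def onz(c,uv,z):
    o,d=ray(c,uv);t=(z-o[2])/d[:,2];return o+d*t[:,None]
def proj(c,P):
    p=R.from_rotvec(c["rotation"]).inv().apply(np.atleast_2d(P)-np.array(c["xyz"]))
    return np.c_[p[:,0]/p[:,2]*c["fx"]+c["cx"],p[:,1]/p[:,2]*c["fy"]+c["cy"]]
def wristcam():
    s=get_state();c=camera("wrist")
    T=np.eye(4);T[:3,:3]=R.from_rotvec(s["tcp_rot"]).as_matrix();T[:3,3]=s["tcp_pos"]
    W=T@np.array(c["hand_eye"]);c["xyz"]=W[:3,3];c["rotation"]=R.from_matrix(W[:3,:3]).as_rotvec();return c
def crop(c,x0,y0,x1,y1,f,name):
    im=c["img"][y0:y1,x0:x1,::-1];im=np.clip(im.astype(float)*1.6,0,255).astype(np.uint8)
    cv2.imwrite(name,cv2.resize(im,None,fx=f,fy=f,interpolation=cv2.INTER_CUBIC))
E
python3 - <<'E'
from h import *
import pickle
t=camera("top");s=camera("scene");pickle.dump((t,s),open("c0.pkl","wb"))
crop(t,205,160,365,265,5,"pics/rk.png")
crop(t,85,190,165,300,5,"pics/cr.png")
crop(t,385,185,475,345,3.7,"pics/tr.png")
print(onz(t,[[286,214],[125,246],[429,265],[275,305]],0.018))
E
```

```text
[[ 0.57652927 -0.01622454  0.018     ]
 [ 0.48357785  0.31780291  0.018     ]
 [ 0.48864234 -0.32116654  0.018     ]
 [ 0.38414928 -0.00624624  0.018     ]]
```

View pics/rk.png

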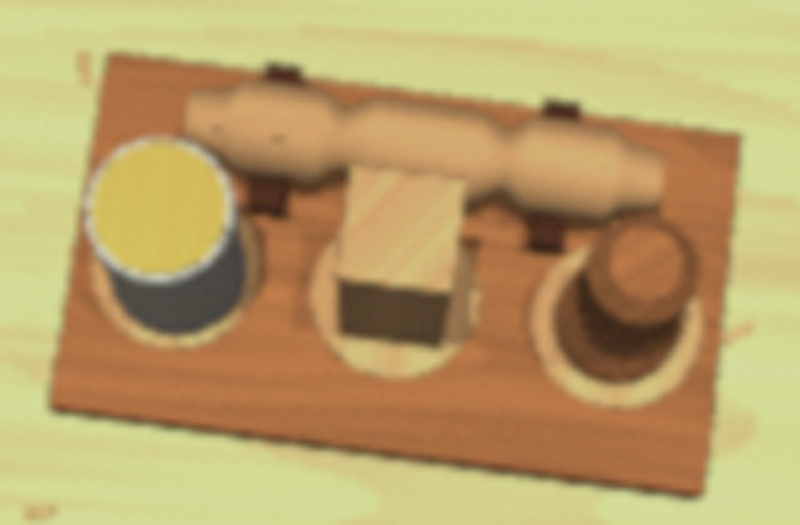

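View pics/cr.png

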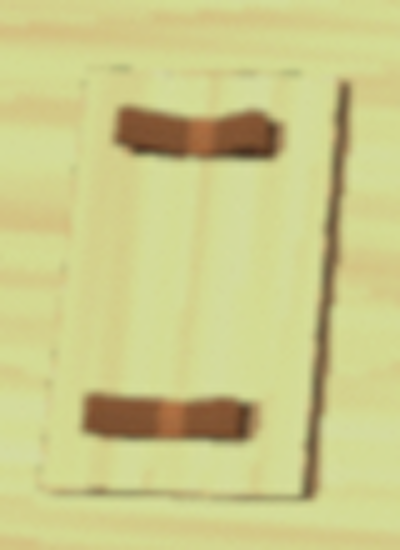

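View pics/tr.png

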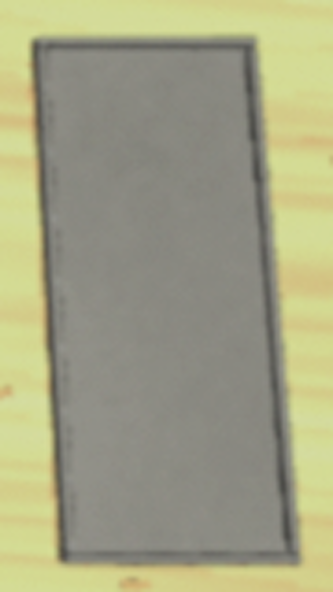

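Crops: rack corners at (107,55),(740,135),(702,495),(50,410); cradle at (88,66),(340,78),(305,495),(42,487); tray at (33,40),(255,38),(299,562),(62,560). I'll fit the known rectangles to these.

```bash
cat > fit.py <<'E'
from h import *
import pickle
from scipy.optimize import least_squares
t,s=pickle.load(open("c0.pkl","rb"))
def full(uv,f,x0,y0): return (np.array(uv,float)+.5)/f-.5+[x0,y0]
def tf(p,X): 
    X=np.atleast_2d(X);c_,s_=np.cos(p[2]),np.sin(p[2]);return np.c_[p[0]+c_*X[:,0]-s_*X[:,1],p[1]+s_*X[:,0]+c_*X[:,1]]
def fitrect(W,lx,ly):
    # order: +x+y, +x-y, -x-y, -x+y
    X=np.array([[1,1],[1,-1],[-1,-1],[-1,1]])*[lx/2,ly/2]
    r=least_squares(lambda p:(tf(p,X)-W).ravel(),[*W.mean(0),0]);print("res mm",np.round(1000*r.fun,1));return r.x
if __name__=="__main__":
    rk=fitrect(onz(t,full([(107,55),(740,135),(702,495),(50,410)],5,205,160),.018)[:,:2],.16,.28)
    cr=fitrect(onz(t,full([(88,66),(340,78),(305,495),(42,487)],5,85,190),.018)[:,:2],.18,.11)
    tr=fitrect(onz(t,full([(33,40),(255,38),(299,562),(62,560)],3.7,385,185),.014)[:,:2],.30,.13)
    print(rk,cr,tr);pickle.dump((rk,cr,tr),open("p0.pkl","wb"))
    P=tf(rk,[[-.012,-.095],[-.012,0],[-.012,.095],[.045,0]]);print("marks",P)
    for c,nm in((t,"t"),(s,"s")):
        im=np.clip(c["img"][:,:,::-1]*1.5,0,255).astype(np.uint8);im=cv2.resize(im,None,fx=3,fy=3,interpolation=cv2.INTER_CUBIC)
        def poly(X,z,col,p):
            q=proj(c,np.c_[tf(p,X),np.full(len(X),z)]);q=((q+.5)*3-.5).astype(int);cv2.polylines(im,[q],True,col,1)
        sq=np.array([[1,1],[1,-1],[-1,-1],[-1,1]])/2
        poly(sq*[.16,.28],.018,(255,0,0),rk);poly(sq*[.18,.11],.018,(255,0,0),cr);poly(sq*[.3,.13],.014,(0,0,255),tr)
        for x in(-.06,.06): poly(sq*[.016,.066]+[x,0],.048,(255,0,255),cr)
        a=np.linspace(0,6.28,40);ci=np.c_[np.cos(a),np.sin(a)]
        for y in(-.095,0,.095): poly(ci*.036+[-.012,y],.018,(0,255,0),rk)
        poly(ci*.029+[-.012,.095],.018+.105,(0,0,255),rk)
        poly(sq*.045+[-.012,0],.018+.115,(0,0,255),rk)
        poly(ci*.014+[-.012,-.095],.018+.114,(0,0,255),rk)
        poly(sq*[.024,.2]+[.045,0],.048,(255,255,0),rk)
        if nm=="t": o=[im[460:820,590:1130],im[560:920,250:600],im[540:1040,1140:1440]]
        else: o=[im[500:800,620:1060],im[480:720,1120:1350],im[430:760,380:640]]
        for i,v in enumerate(o): cv2.imwrite(f"pics/ov_{nm}{i}.png",v)
        H=max(v.shape[0] for v in o)
        m=np.hstack([np.pad(v,((0,H-v.shape[0]),(0,0),(0,0))) for v in o]);k=min(800/m.shape[1],1.);cv2.imwrite(f"pics/ov_{nm}.png",m if k==1 else cv2.resize(m,None,fx=k,fy=k))
E
python3 fit.py
```

```text
res mm [ 0.9  1.1  0.8 -1.  -1.1 -1.8 -0.6  1.6]
res mm [-0.4  0.1  2.  -0.8 -0.6 -0.1 -0.9  0.8]
res mm [ 2.8  0.2  1.2  0.2 -1.7 -0.4 -2.4 -0.1]
[ 0.57696093 -0.01269031 -0.06094531] [0.48534322 0.32141845 0.04303822] [ 0.4926047  -0.32095967  0.06791105]
marks [[ 0.55919699 -0.10678304]
 [ 0.56498321 -0.01195942]
 [ 0.57076943  0.08286421]
 [ 0.62187739 -0.01543115]]
```

```bash
python3 -c "
import cv2
for n in 't0','s0':
  v=cv2.imread(f'pics/ov_{n}.png');cv2.imwrite(f'pics/ovb_{n}.png',cv2.resize(v,None,fx=1.45,fy=1.45))"
```

```text
(no output)
```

View pics/ovb_t0.png

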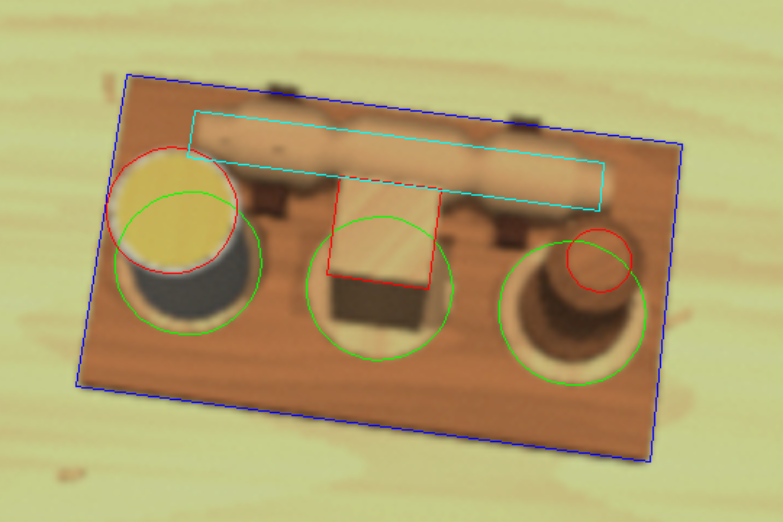

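View pics/ovb_s0.png

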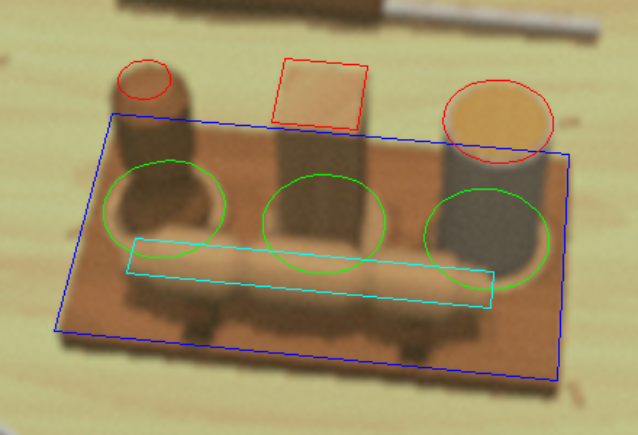

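View pics/ov_s.png

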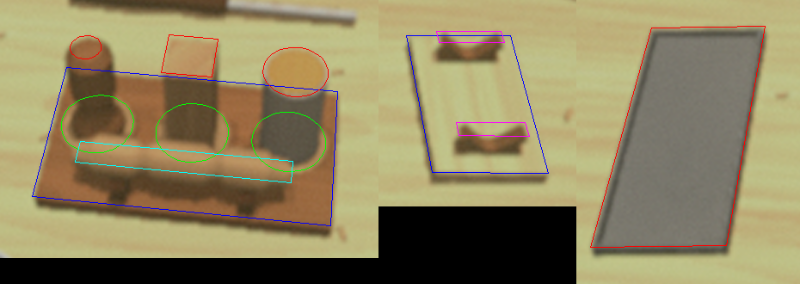

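View pics/ov_t1.png

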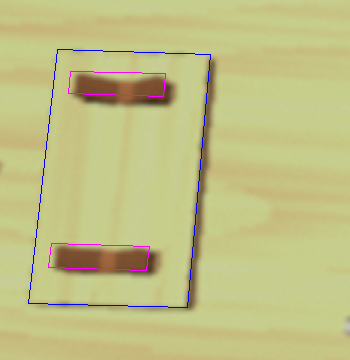

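Both overlays agree to about 5 mm, which is camera calibration error: rack marks and tops line up in the top view, but the scene view is shifted about 2 px. I'll refine with the wrist camera above the cradle and the rack.

```bash
cat >> h.py <<'E'
def down(yaw):  # tool x at world angle yaw, z down
    return (R.from_euler('z',yaw)*R.from_rotvec([np.pi,0,0])).as_rotvec()
def save(c,name,g=1.5):
    im=np.clip(c["img"][:,:,::-1]*g,0,255).astype(np.uint8);cv2.imwrite(name,cv2.resize(im,(800,600),interpolation=cv2.INTER_CUBIC))
E
python3 - <<'E'
from h import *
import pickle
L=[]
def snap(p,yaw,n):
    goto(p,down(yaw));wait(.2);c=wristcam();L.append(c);save(c,f"pics/{n}.png");print(n,get_state()["t"],get_state()["tcp_pos"],get_state()["joints"].round(2))
snap([.485,.375,.28],0.04,"w_cr")
snap([.575,.05,.32],-0.06,"w_rk")
pickle.dump(L,open("w.pkl","wb"))
E
```

```text
w_cr 1.6667 [0.48418115 0.37608585 0.27967943] [-0.94  0.37  0.3   1.67 -0.12  1.12 -0.57]
w_rk 3.2 [0.57490386 0.05120419 0.31975136] [-0.53  0.28  0.48  1.72 -0.14  1.18 -0.08]
```

View pics/w_cr.png

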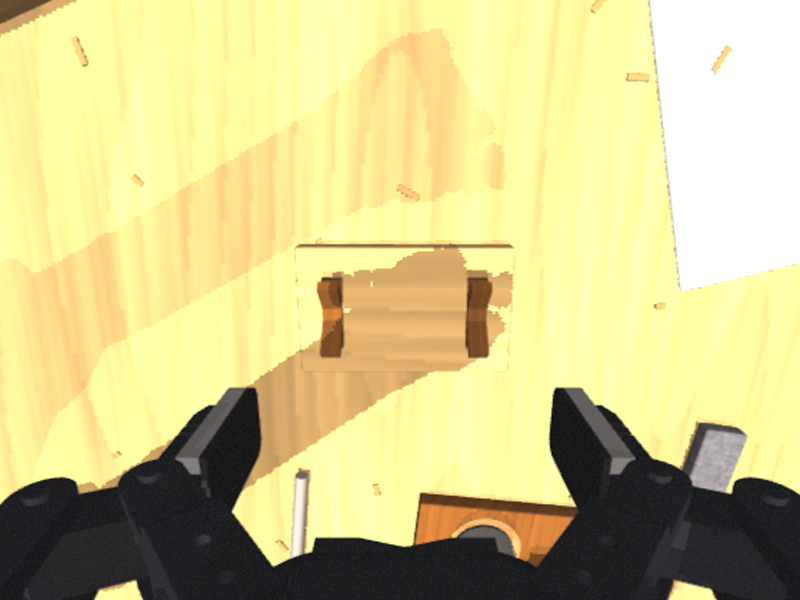

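View pics/w_rk.png

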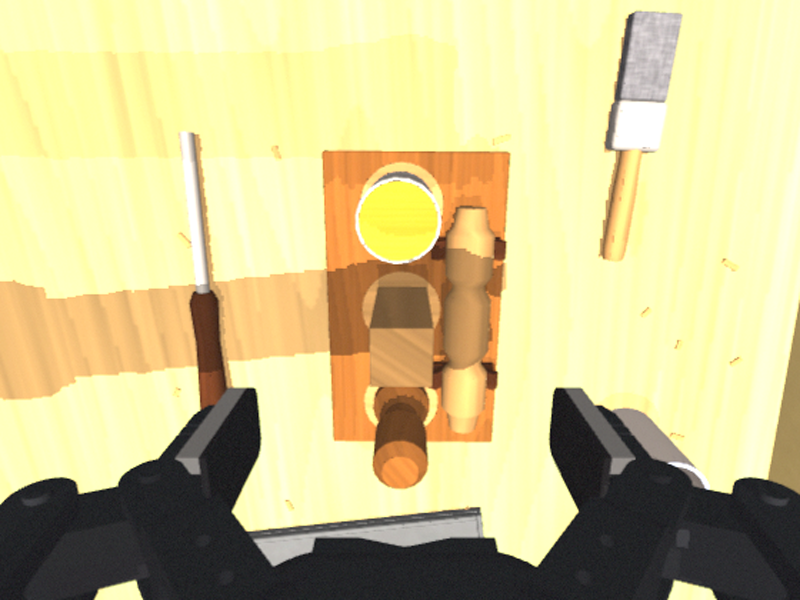

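The wrist view of the cradle shows the base at (297–514, 246–370) with saddles at x≈330 and 479. The view of the rack shows corners near (324,152),(510,152),(491,440),(334,440), the tin lid at (399,220), the blank's top at (401,358), the post's top at (401,471), and the spindle from (471,208) to (462,432). Zooming in.

```bash
python3 - <<'E'
from h import *
import pickle
L=pickle.load(open("w.pkl","rb"))
crop(L[0],200,165,368,267,4.7,"pics/z_cr.png")
crop(L[1],220,100,360,232,4.5,"pics/z_rk1.png")
crop(L[1],220,220,360,350,4.5,"pics/z_rk2.png")
E
```

```text
(no output)
```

View pics/z_cr.png

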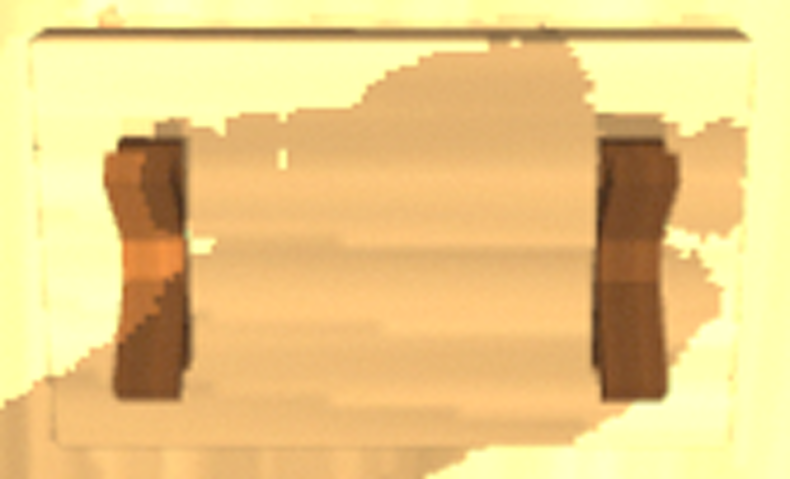

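View pics/z_rk1.png

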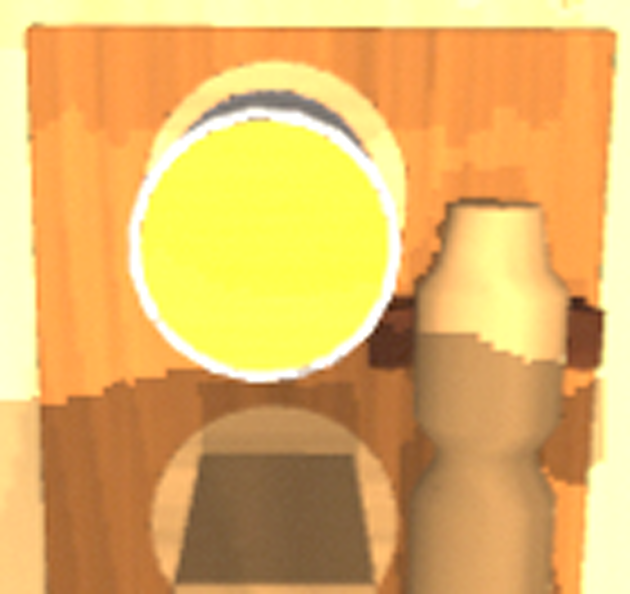

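View pics/z_rk2.png

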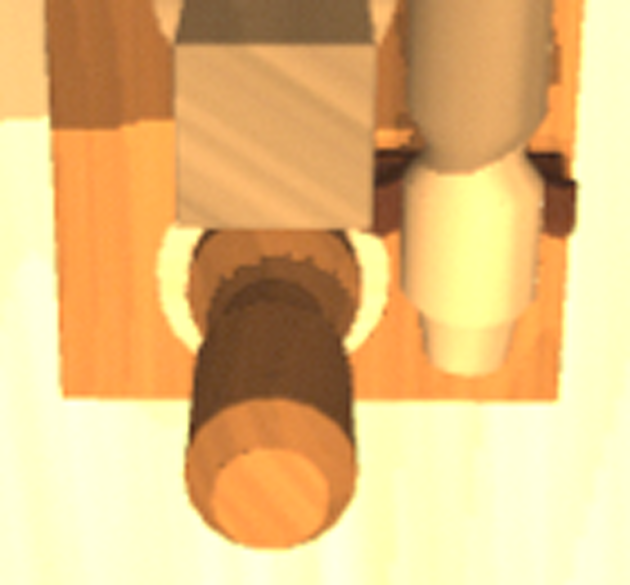

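```bash
python3 - <<'E'
from fit import *
L=pickle.load(open("w.pkl","rb"));C,K=L
f1=lambda uv:full(uv,4.5,220,100)
f2=lambda uv:full(uv,4.5,220,220)
cr=fitrect(onz(C,full([(748,38),(730,445),(55,445),(38,38)],4.7,200,165),.018)[[0,1,2,3]][:,:2],.18,.11)
rk=fitrect(onz(K,np.r_[f1([(614,30)]),f2([(557,401),(63,399)]),f1([(28,28)])],.018)[:,:2],.16,.28)
print("cr",cr,"rk",rk)
rkt,crt,trt=pickle.load(open("p0.pkl","rb"));print("top",crt,rkt)
# saddle V middles: centre of flat bottom
v=full([(153,262),(632,262)],4.7,200,165);print("V mids z.03",onz(C,v,.03))
print("cradle saddle expect",tf(cr,[[-.06,0],[.06,0]]))
sp=np.r_[onz(K,f1([(492,201)]),.036),onz(K,f1([(494,208)]),.06),onz(K,f2([(465,375)]),.060)]
print("spindle ends",sp)
inv=lambda P:(np.atleast_2d(P)[:,:2]-rk[:2])@np.array([[np.cos(rk[2]),-np.sin(rk[2])],[np.sin(rk[2]),np.cos(rk[2])]])
print("spindle in rack",inv(sp))
tin=onz(K,f1([(265,245)]),.123);bl=onz(K,f2([(175,42),(378,42),(373,226),(178,228)]),.133);po=onz(K,f2([(270,498)]),.132)
print("tin",tin,inv(tin));print("blank",bl.mean(0),inv(bl.mean(0)),"corners",inv(bl));print("post",po,inv(po))
print("marks",tf(rk,[[-.012,.095],[-.012,0],[-.012,-.095]]))
print("mark post mid",inv(onz(K,f2([(273,285)]),.018)))
E
```

```text
res mm [ 2.6  0.7  0.6 -0.6 -0.5 -0.5 -2.8  0.5]
res mm [ 1.5  0.9  1.2 -1.3 -1.2 -0.9 -1.5  1.4]
cr [0.48576736 0.32570935 0.04245162] rk [ 0.57939565 -0.0100303  -0.06344923]
top [0.48534322 0.32141845 0.04303822] [ 0.57696093 -0.01269031 -0.06094531]
V mids z.03 [[0.42630583 0.32359856 0.03      ]
 [0.54512367 0.32869667 0.03      ]]
cradle saddle expect [[0.42582142 0.32316302]
 [0.5457133  0.32825569]]
spindle ends [[ 0.63086724  0.0823446   0.036     ]
 [ 0.62836381  0.08308453  0.06      ]
 [ 0.61613102 -0.11658492  0.06      ]]
spindle in rack [[ 0.04551083  0.09545266]
 [ 0.04296553  0.09603236]
 [ 0.04341772 -0.10401095]]
tin [[0.57202947 0.08498361 0.123     ]] [[-0.01337587  0.09435565]]
blank [ 0.56879845 -0.00909566  0.133     ] [[-0.01063514  0.00026083]] corners [[-0.03277643  0.02232772]
 [ 0.01156794  0.02258962]
 [ 0.0114276  -0.02155444]
 [-0.03275967 -0.0223196 ]]
post [[ 0.56172872 -0.10312564  0.132     ]] [[-0.01172852 -0.09402822]]
marks [[ 0.57344343  0.08553942]
 [ 0.5674198  -0.00926942]
 [ 0.56139617 -0.10407825]]
mark post mid [[-0.01201698 -0.09817597]]
```

Wrist fits agree with the known geometry: the things sit within 2 mm of their marks, and the spindle's middle is about 4 mm off toward -y. Starting with the post.

```bash
cat > task.py <<'E'
from h import *
RY=-.0634; TY=.068; ZB=.089; ZT=.089-.012+.001; UP=.235
tray=np.array([.494,-.317])
def slot(d): return tray+d*np.array([np.cos(TY),np.sin(TY)])
BOARD={"post":[.5616,-.1035],"blank":[.5684,-.0092],"tin":[.5726,.0853]}
SLOT={"post":slot(.10),"blank":slot(0),"tin":slot(-.10)}
def P(xy,z): return [float(xy[0]),float(xy[1]),z]
def st(tag):
    s=get_state();print(tag,"t%.1f"%s["t"],"tcp",s["tcp_pos"].round(4),"w%.3f"%s["gripper_width"],"F",s["contact_force"].round(1),"j",s["joints"].round(2))
def pick(xy,yaw,z,force=40,approach=True):
    if approach: move_linear(P(xy,UP),down(yaw),speed=.3)
    move_linear(P(xy,z),speed=.15);grip(0.0,force);wait(.2);st("gripped")
    move_linear(P(xy,UP),speed=.15);st("lifted")
def place(xy,yaw,z,op=1.0):
    move_linear(P(xy,UP),down(yaw),speed=.3)
    move_linear(P(xy,z+.03),speed=.2);move_linear(P(xy,z),speed=.06);wait(.2);st("down")
    grip(op);wait(.1);move_linear(P(xy,UP),speed=.2);st("released")
E
python3 - <<'E'
from task import *
pick(BOARD["post"],RY,ZB)
c=wristcam();save(c,"pics/p1.png")
E
```

```text
gripped t5.7 tcp [ 0.5621 -0.1035  0.0897] w0.504 F [-0.3  0.6  6. ] j [-0.21  0.56  0.43  1.93 -0.34  0.73  0.36]
lifted t6.8 tcp [ 0.5609 -0.1033  0.234 ] w0.504 F [ 0.4  0.3 -1. ] j [-0.29  0.36  0.52  1.83 -0.21  1.    0.25]
```

View pics/p1.png

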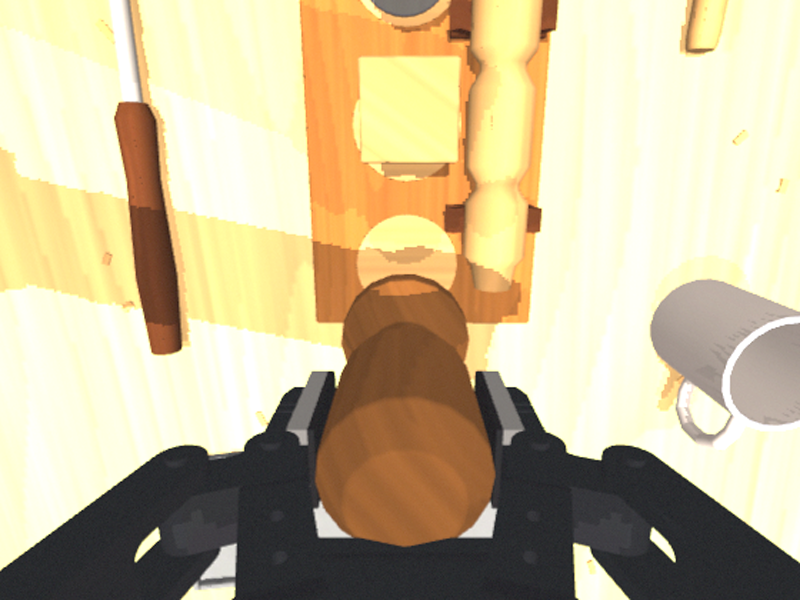

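The post is held upright and centred at (405,420). The blank, tin and spindle are undisturbed and the post's mark is clear at (405,260). Placing it, then checking.

```bash
python3 - <<'E'
from task import *
place(SLOT["post"],TY,ZT)
c=wristcam();save(c,"pics/p2.png");import pickle;pickle.dump(c,open("w2.pkl","wb"))
E
```

```text
down t9.4 tcp [ 0.5936 -0.31    0.0778] w0.510 F [-1.4  1.4  1.9] j [ 0.13  0.72  0.44  1.68 -0.39  0.84  0.8 ]
released t10.9 tcp [ 0.5931 -0.3096  0.2337] w1.002 F [-0.2  0.3 -0.6] j [ 0.07  0.54  0.52  1.58 -0.29  1.1   0.73]
```

View pics/p2.png

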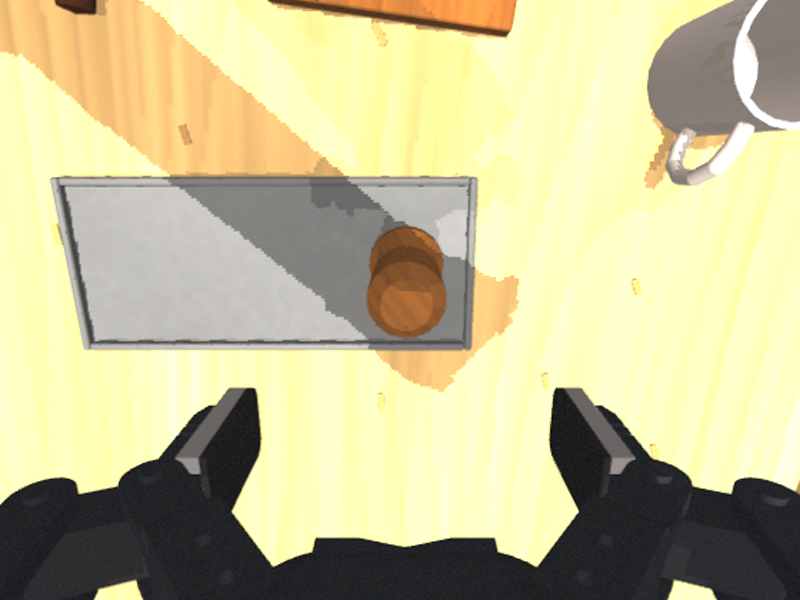

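The post stands in the tray at (405,270), clear of the walls. Now the blank and the tin.

```bash
python3 - <<'E'
from task import *
pick(BOARD["blank"],RY,ZB);c=wristcam();save(c,"pics/p3.png")
place(SLOT["blank"],TY,ZT);c=wristcam();save(c,"pics/p4.png")
E
```

```text
gripped t13.9 tcp [ 0.5689 -0.0091  0.0897] w0.523 F [-1.6 -0.2  5.9] j [-0.37  0.55  0.42  1.93 -0.33  0.72  0.18]
lifted t15.0 tcp [ 0.5677 -0.0092  0.234 ] w0.524 F [-0.5 -0.5 -1.4] j [-0.44  0.35  0.5   1.84 -0.2   1.    0.08]
down t17.9 tcp [ 0.494  -0.3171  0.0777] w0.525 F [ 0.1  0.8 -0.4] j [ 0.16  0.61  0.47  1.89 -0.4   0.73  0.92]
released t19.4 tcp [ 0.4934 -0.3164  0.2339] w1.002 F [ 0.5 -0.5 -0.7] j [ 0.06  0.4   0.58  1.8  -0.25  1.02  0.81]
```

View pics/p3.png

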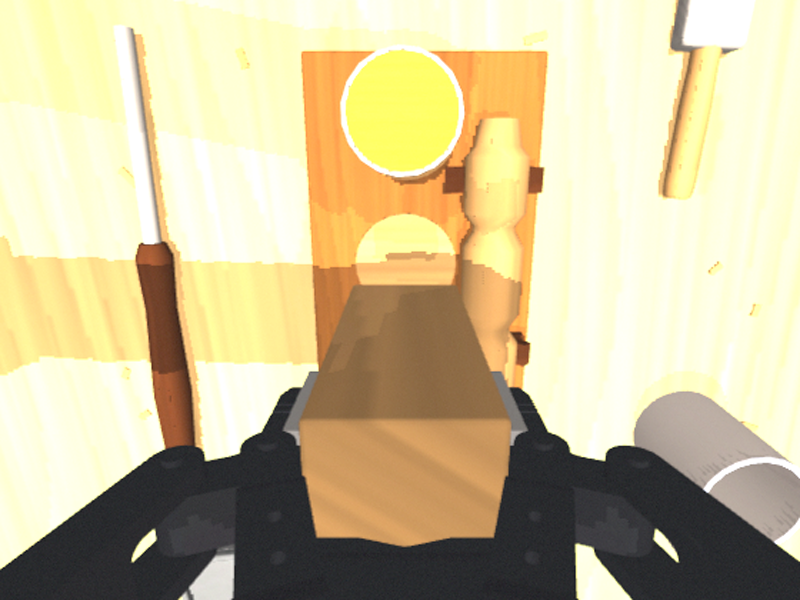

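View pics/p4.png

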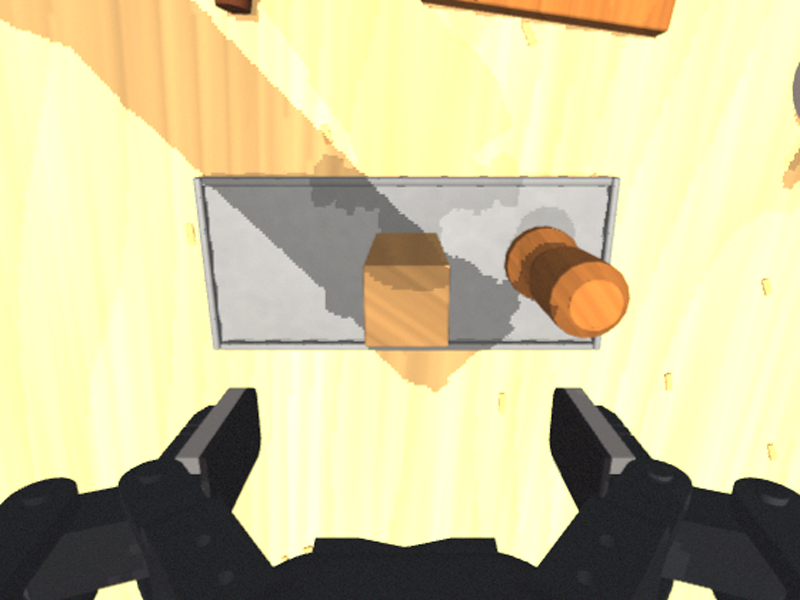

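The blank was held squarely at (405,470) and now stands mid-tray at (405,290), beside the upright post at (570,280). Now the tin, then a look down at the spindle.

```bash
python3 - <<'E'
from task import *
import pickle
pick(BOARD["tin"],RY,ZB,50);c=wristcam();save(c,"pics/p5.png")
place(SLOT["tin"],TY,ZT);c=wristcam();save(c,"pics/p6.png")
move_linear([.615,.045,.235],down(RY),speed=.3);wait(.2);c=wristcam();save(c,"pics/p7.png");pickle.dump(c,open("w7.pkl","wb"));st("spindle view")
E
```

```text
gripped t22.7 tcp [0.5729 0.0855 0.09  ] w0.668 F [-1.4 -0.4  6.4] j [-0.51  0.56  0.39  1.91 -0.31  0.73  0.  ]
lifted t23.8 tcp [0.5719 0.0853 0.2339] w0.666 F [-1.  -0.2 -3.4] j [-0.58  0.37  0.47  1.81 -0.19  1.01 -0.09]
down t27.1 tcp [ 0.3941 -0.3238  0.0777] w0.670 F [-0.3  0.2 -2.7] j [ 0.19  0.52  0.53  2.08 -0.43  0.65  1.08]
released t28.6 tcp [ 0.3937 -0.3232  0.2341] w0.999 F [ 0.3  0.4 -0.8] j [ 0.05  0.26  0.68  1.98 -0.2   0.96  0.89]
spindle view t30.5 tcp [0.6148 0.0442 0.2353] w0.999 F [ 0.5  0.6 -0.3] j [-0.51  0.44  0.52  1.72 -0.25  1.04  0.02]
```

View pics/p5.png

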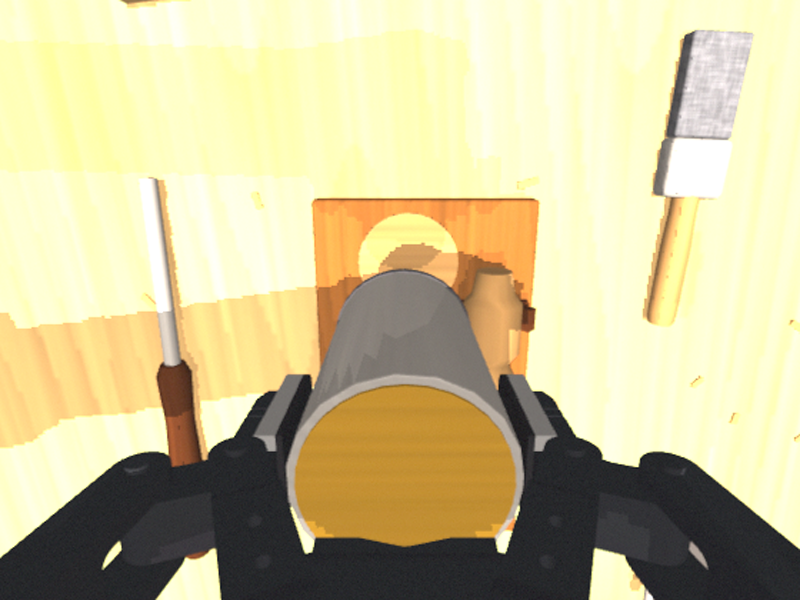

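View pics/p6.png

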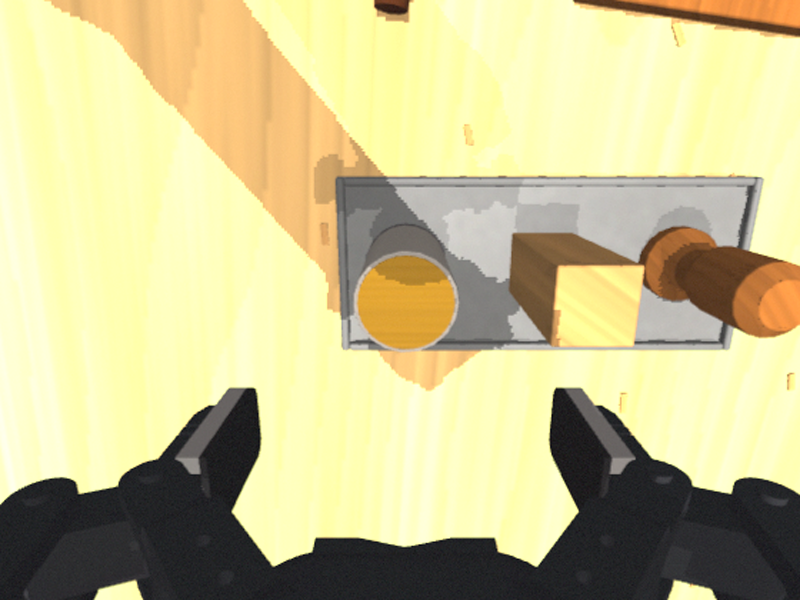

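View pics/p7.png

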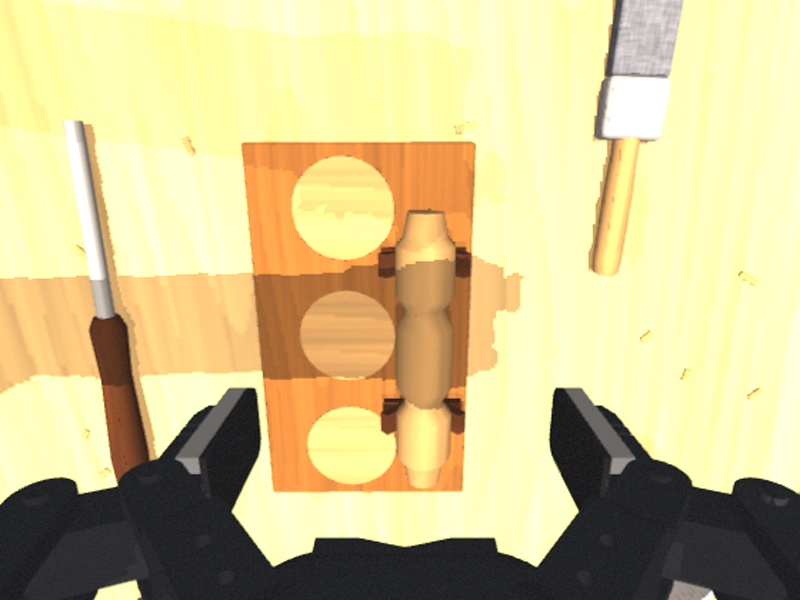

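All three stand in the tray: tin (407,290), blank (590,290), post (720,270). In the rack view the three marks are clear at (343,207), (349,335) and (353,445), and the spindle runs from (426,211) to (424,487). Measuring.

```bash
python3 - <<'E'
from fit import *
c=pickle.load(open("w7.pkl","rb"))
crop(c,260,135,340,350,2.75,"pics/z7a.png");crop(c,160,90,345,350,2.3,"pics/z7b.png")
crop(c,265,138,335,208,8,"pics/z7c.png");crop(c,265,275,335,350,8,"pics/z7d.png")
E
```

```text
(no output)
```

View pics/z7c.png

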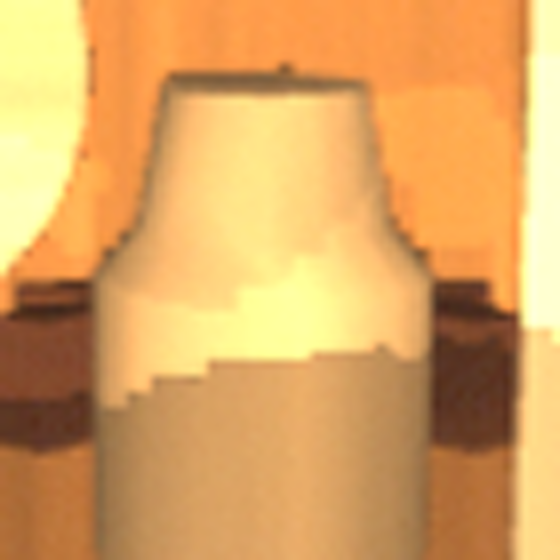

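View pics/z7d.png

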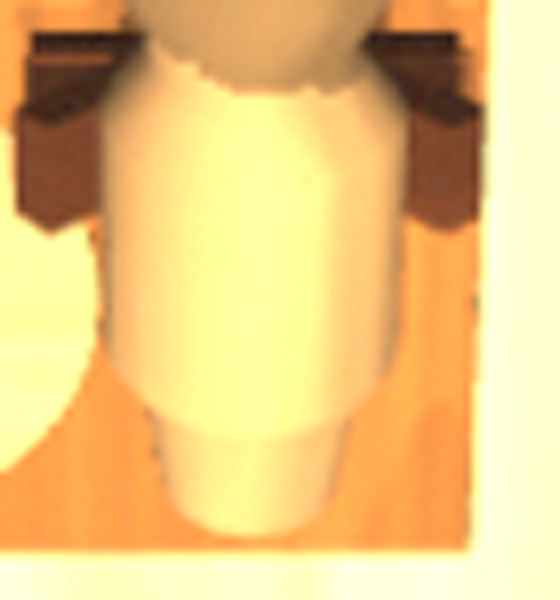

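View pics/z7b.png

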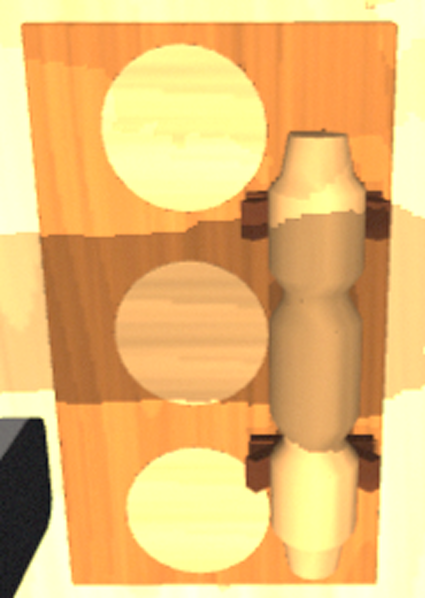

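```bash
python3 - <<'E'
from fit import *
c=pickle.load(open("w7.pkl","rb"))
fb=lambda uv:full(uv,2.3,160,90)
rk=fitrect(onz(c,fb([(396,24),(377,583),(73,583),(23,22)]),.018)[:,:2],.16,.28);print(rk)
inv=lambda P:(np.atleast_2d(P)[:,:2]-rk[:2])@np.array([[np.cos(rk[2]),-np.sin(rk[2])],[np.sin(rk[2]),np.cos(rk[2])]])
a=onz(c,full([(268,85)],8,265,138),.06);a2=onz(c,full([(266,72)],8,265,138),.036);b=onz(c,full([(250,537)],8,265,275),.06)
print(a,a2,b,inv(np.r_[a,a2,b]));m=(a+b)/2;print("mid",m,inv(m),"len",np.linalg.norm(a-b),"yaw",np.arctan2(*(b-a)[0,[0,1]])) 
M=onz(c,fb([((101+268)/2,(43+211)/2),((115+268)/2,(261+404)/2),((126+270)/2,(446+573)/2)]),.018);print("marks",M,inv(M))
print("expected",tf(rk,[[-.012,.095],[-.012,0],[-.012,-.095]]),"spindle axis",tf(rk,[.045,0]))
E
```

```text
res mm [ 1.9  1.8  0.7 -1.4 -1.2 -1.4 -1.4  1. ]
[ 0.58002095 -0.00960297 -0.06446735]
[[0.6304313  0.08400807 0.06      ]] [[0.63112149 0.08291173 0.036     ]] [[ 0.61735871 -0.11689987  0.06      ]] [[ 0.04427496  0.09666415]
 [ 0.04503435  0.09561455]
 [ 0.04417256 -0.10466861]]
mid [[ 0.623895  -0.0164459  0.06     ]] [[ 0.04422376 -0.00400223]] len 0.201332784606503 yaw -3.0766166850064955
marks [[ 0.57390894  0.08642589  0.018     ]
 [ 0.56754743 -0.00870031  0.018     ]
 [ 0.56144486 -0.10351465  0.018     ]] [[-1.22857467e-02  9.54356234e-02]
 [-1.25057566e-02  9.72005948e-05]
 [-1.24874576e-02 -9.49133239e-02]]
expected [[ 0.57416603  0.08597276]
 [ 0.56804587 -0.00882989]
 [ 0.56192572 -0.10363255]] spindle axis [[ 0.62492747 -0.01250199]]
```

Spindle middle at (0.624,-0.0165), i.e. 4 mm off along the rack. Its measured length is 201 mm, as it should be. The marks are within 1 mm of my grasp poses. Picking the spindle.

```bash
python3 - <<'E'
from task import *
xy=[.6243,-.0165]
pick(xy,RY-.001,.037,40)
c=wristcam();save(c,"pics/p8.png")
for s in(1,-1):
    j=solve_ik([.4858,.3257,.235],down(.0425+s*np.pi/2));print(s,None if j is None else np.round(j,2))
E
```

```text
gripped t33.0 tcp [ 0.6244 -0.0164  0.0376] w0.459 F [-0.4  0.1  4.9] j [-0.33  0.71  0.41  1.81 -0.41  0.71  0.25]
lifted t34.5 tcp [ 0.6237 -0.0164  0.2339] w0.452 F [-0.3 -0.2 -2.2] j [-0.42  0.46  0.53  1.7  -0.26  1.05  0.13]
1 [-0.75  0.36  0.13  1.78 -0.05  1.01  1.01]
-1 [-1.24  0.43  0.78  1.81 -0.35  1.04 -1.86]
```

View pics/p8.png

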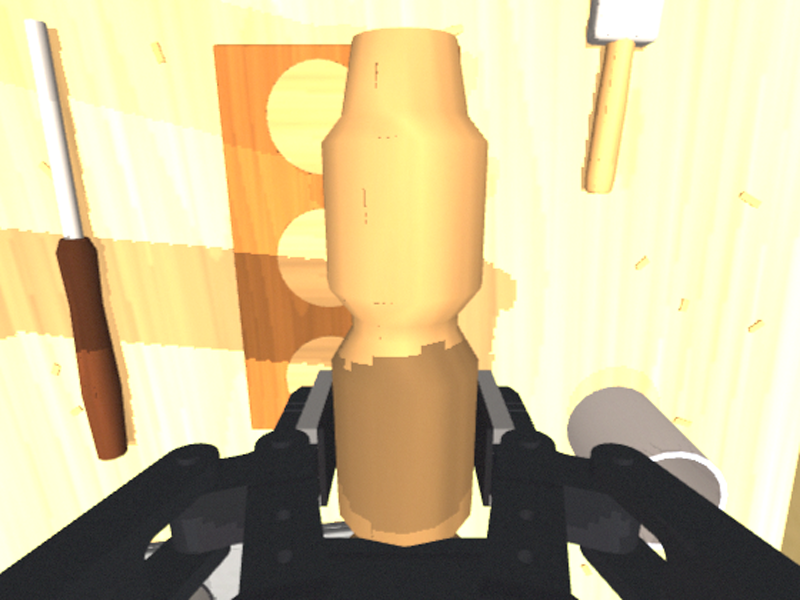

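The spindle is held level and in line with the tool: left end near (405,32), middle section between the pads. I'll check its middle against the tool frame before placing.

```bash
python3 - <<'E'
from h import *
c=camera("wrist");H=np.linalg.inv(np.array(c["hand_eye"]))
for y,r in((-.1,.012),(-.078,.02),(-.044,.02),(-.022,.02),(.1,.012)):
  for z in(-.011-r,-.011+r):
    p=H@[0,y,z,1];print(y,r,np.round(np.array([p[0]/p[2]*c["fx"]+c["cx"],p[1]/p[2]*c["fy"]+c["cy"]])*800/560,0))
E
```

```text
-0.1 0.012 [405.  22.]
-0.1 0.012 [405.  47.]
-0.078 0.02 [405. 136.]
-0.078 0.02 [405. 142.]
-0.044 0.02 [405. 301.]
-0.044 0.02 [405. 263.]
-0.022 0.02 [405. 392.]
-0.022 0.02 [405. 333.]
0.1 0.012 [405. 729.]
0.1 0.012 [405. 656.]
```

Predicted feature positions match the view to about 1 mm (the spindle is about +1 mm along tool y). Carrying it to the cradle.

```bash
python3 - <<'E'
from task import *
xy=[.485,.326];yaw=.0425+np.pi/2
goto(P(xy,.235),down(yaw));wait(.2)
move_linear(P(xy,.085),speed=.15);wait(.2);st("above")
c=wristcam();save(c,"pics/p9.png");c=camera("top");crop(c,80,180,180,310,4.5,"pics/p9t.png");c=camera("scene");crop(c,370,150,460,250,6,"pics/p9s.png")
E
```

```text
above t37.5 tcp [0.4854 0.3263 0.0859] w0.452 F [-0.4 -0.5 -1.1] j [-0.73  0.55  0.1   1.88 -0.08  0.71  1.04]
```

View pics/p9.png

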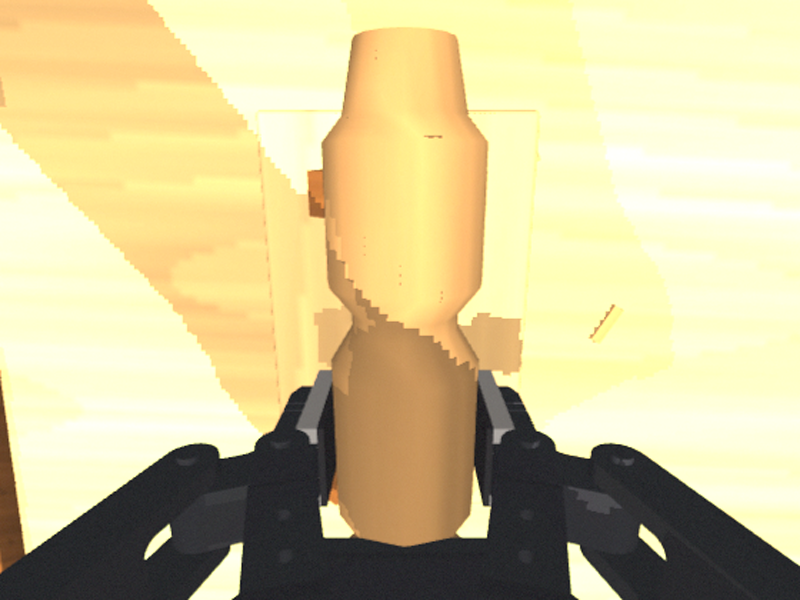

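View pics/p9s.png

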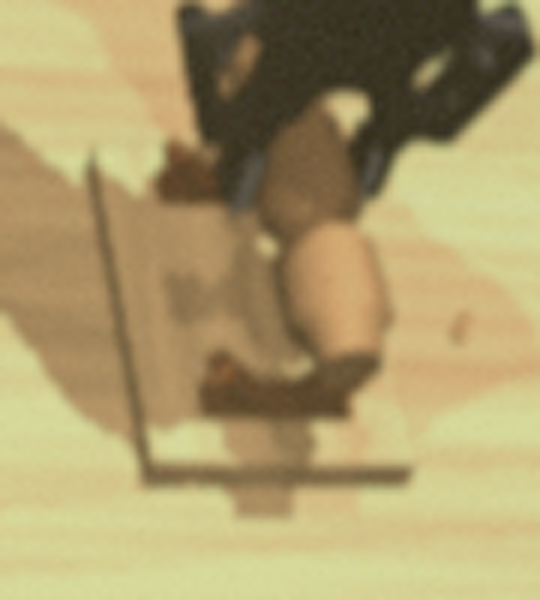

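```bash
python3 - <<'E'
from h import *
c=wristcam()
im=c["img"][60:270,160:400,::-1];cv2.imwrite("pics/p9r.png",cv2.resize((im*.9).astype(np.uint8),None,fx=3.2,fy=2.8))
def tf(p,X): 
    X=np.atleast_2d(X);c_,s_=np.cos(p[2]),np.sin(p[2]);return np.c_[p[0]+c_*X[:,0]-s_*X[:,1],p[1]+s_*X[:,0]+c_*X[:,1]]
for p in((.4858,.3257,.0425),):
    X=[[.052,.033],[.052,-.033],[.068,-.033],[.068,.033]]
    print(proj(c,np.c_[tf(p,X),np.full(4,.048)])*800/560)
    X=[[-.09,.055],[.09,.055],[.09,-.055],[-.09,-.055]]
    print(proj(c,np.c_[tf(p,X),np.full(4,.018)])*800/560)
E
```

```text
[[481.13911745 478.06202339]
 [318.56907608 478.18973306]
 [320.50769855 511.19795316]
 [479.44562028 511.06859669]]
[[543.37576143 110.29243915]
 [513.74356817 506.39002485]
 [287.48633344 506.5732685 ]
 [255.26620335 110.42788013]]
```

View pics/p9r.png

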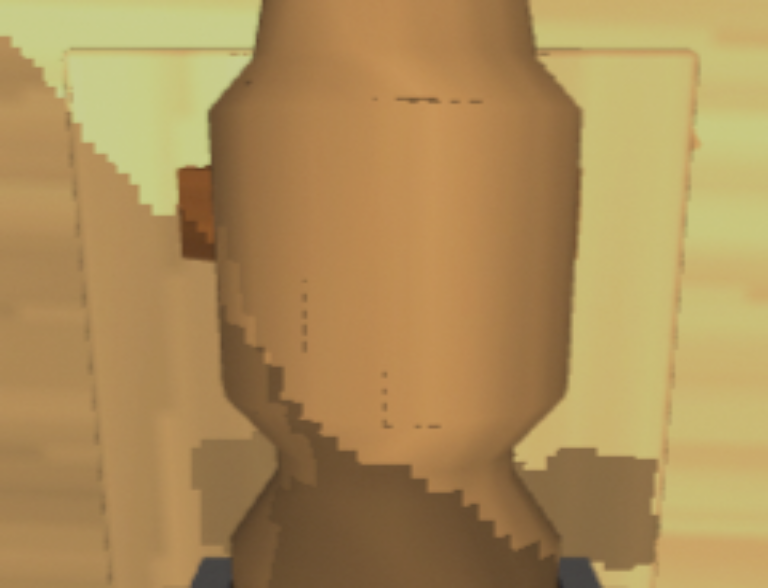

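```bash
python3 - <<'E'
from h import *
c=wristcam();p=(.4858,.3257,.0425)
def tf(p,X): 
    X=np.atleast_2d(X);c_,s_=np.cos(p[2]),np.sin(p[2]);return np.c_[p[0]+c_*X[:,0]-s_*X[:,1],p[1]+s_*X[:,0]+c_*X[:,1]]
X=[[-.068,.033],[-.052,.033],[-.052,-.033],[-.068,-.033]]
print(proj(c,np.c_[tf(p,X),np.full(4,.048)])*800/560)
o=np.array([[180,168],[182,258]]);o=(o/[3.2,2.8]+[160,60]);print(o*800/560,onz(c,o,.048))
print("axis", tf(p,[[-.06,0]]))
E
```

```text
[[497.04646309 172.65790287]
 [494.5869698  220.53283335]
 [303.54785347 220.64445974]
 [300.73871738 172.76749797]]
[[308.92857143 171.42857143]
 [309.82142857 217.34693878]] [[0.41871224 0.29259718 0.048     ]
 [0.43402636 0.29270018 0.048     ]]
axis [[0.42585418 0.32315077]]
```

The base's midline projects to 399 px, as the fit predicted. The visible saddle corner is consistent with the cradle centre to about 1 mm. Lowering.

```bash
python3 - <<'E'
from task import *
xy=[.485,.3258]
move_linear(P(xy,.05),speed=.1);st("5cm")
move_linear(P(xy,.0405),speed=.04);st("a")
move_linear(P(xy,.0375),speed=.03);wait(.2);st("seat")
c=camera("scene");crop(c,370,150,460,250,6,"pics/p10s.png")
grip(.75);wait(.3);st("open")
move_linear(P(xy,.12),speed=.15)
move_linear([.395,.32,.235],speed=.25);wait(.2)
c=wristcam();save(c,"pics/p10.png",1.0);import pickle;pickle.dump(c,open("w10.pkl","wb"));st("up")
c=camera("top");crop(c,80,180,180,310,4.5,"pics/p10t.png")
E
```

```text
5cm t38.2 tcp [0.4849 0.3256 0.0496] w0.454 F [-0.4  0.8 -1.7] j [-0.72  0.61  0.1   1.89 -0.09  0.65  1.04]
a t38.6 tcp [0.485  0.3258 0.0404] w0.454 F [-0.5 -1.1 -2.7] j [-0.72  0.63  0.09  1.89 -0.09  0.63  1.04]
seat t39.1 tcp [0.4855 0.325  0.0388] w0.455 F [-1.6 -4.4  8.6] j [-0.72  0.63  0.09  1.89 -0.09  0.63  1.04]
open t39.8 tcp [0.485  0.3259 0.0374] w0.751 F [-0.1 -0.3 -0. ] j [-0.72  0.63  0.09  1.89 -0.09  0.62  1.04]
up t41.5 tcp [0.3952 0.3194 0.2336] w0.750 F [ 0.4 -0.7 -0.5] j [-0.84  0.23  0.1   1.96 -0.03  0.96  0.89]
```

View pics/p10.png

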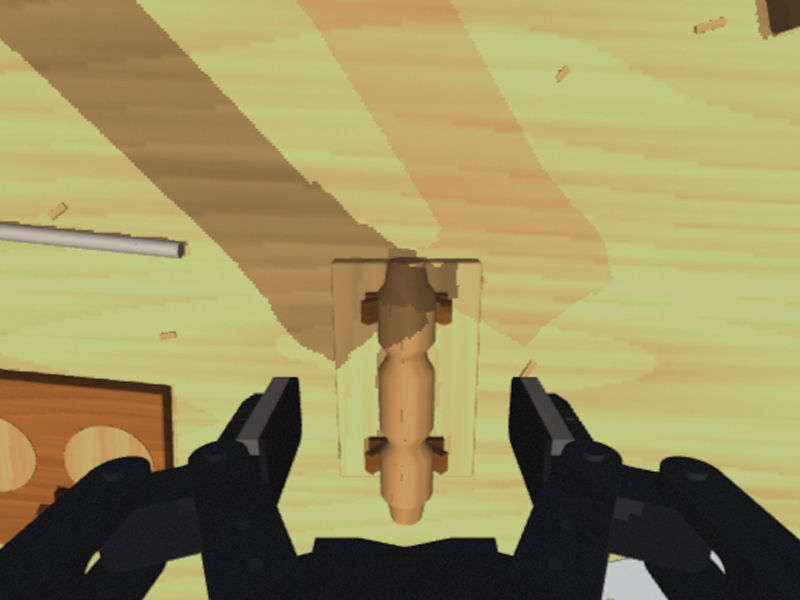

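View pics/p10t.png

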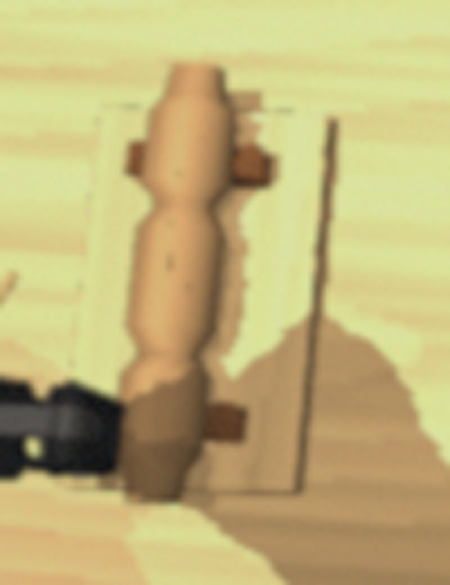

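The spindle lies in both saddles, which show on each side of it at (370/442,308) and (373/437,455). The ends are at (407,258) and (406,522). Checking its mid position.

```bash
python3 - <<'E'
from fit import *
c=pickle.load(open("w10.pkl","rb"))
im=c["img"]
crop(c,215,165,355,375,2.8,"pics/z10.png")
g=800/560
cr=fitrect(onz(c,np.array([(473,475),(341,475),(332,261),(482,261)])[[0,1,2,3]][[0,1,2,3]]/g-.15,.018)[:,:2],.18,.11) if 0 else None
W=onz(c,np.array([(473,475),(341,475),(332,261),(482,261)])/g-.15,.018);print(W)
print("centre base",W.mean(0))
e=np.r_[onz(c,np.array([(407,258)])/g-.15,.06),onz(c,np.array([(406,523)])/g-.15,.06)];print(e,e.mean(0),np.linalg.norm(e[0]-e[1]))
E
```

```text
[[0.57121613 0.3837784  0.018     ]
 [0.57581645 0.27517921 0.018     ]
 [0.3966729  0.26792786 0.018     ]
 [0.39220868 0.37589357 0.018     ]]
centre base [0.48397854 0.32569476 0.018     ]
[[0.38390162 0.32137778 0.06      ]
 [0.58519501 0.32913572 0.06      ]] [0.48454831 0.32525675 0.06      ] 0.2014428389076485
```

View pics/z10.png

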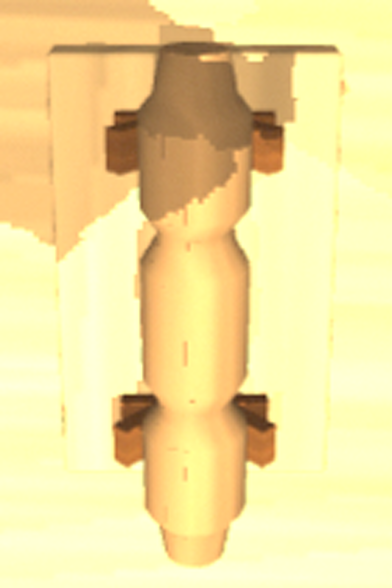

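The spindle's middle is within 0.6 mm of the base centre in the same view, and its length reads 201 mm. Now putting the three back, aiming at the measured mark centres.

```bash
python3 - <<'E'
from task import *
T={"tin":[.5733,.0857],"blank":[.5678,-.0089],"post":[.5615,-.1036]}
goto([.55,.1,.26],down(RY));grip(1.0)
n="tin"
pick(SLOT[n],TY,ZT-.001,50);c=wristcam();save(c,"pics/r1.png",1.)
place(T[n],RY,ZB+.001);c=wristcam();save(c,"pics/r2.png",1.)
E
```

```text
gripped t46.4 tcp [ 0.3946 -0.324   0.0779] w0.667 F [-0.7  0.3  5.7] j [ 0.17  0.52  0.57  2.08 -0.46  0.65  1.11]
lifted t47.5 tcp [ 0.3937 -0.3233  0.2341] w0.666 F [-0.6 -0.2 -2.2] j [ 0.01  0.27  0.73  1.98 -0.22  0.97  0.91]
down t50.8 tcp [0.5735 0.0856 0.0897] w0.669 F [-0.5  0.1 -2. ] j [-0.55  0.57  0.45  1.91 -0.36  0.74  0.04]
released t52.2 tcp [0.5725 0.0858 0.234 ] w0.998 F [-0.4 -0.5  0.1] j [-0.63  0.38  0.54  1.81 -0.23  1.01 -0.06]
```

View pics/r1.png

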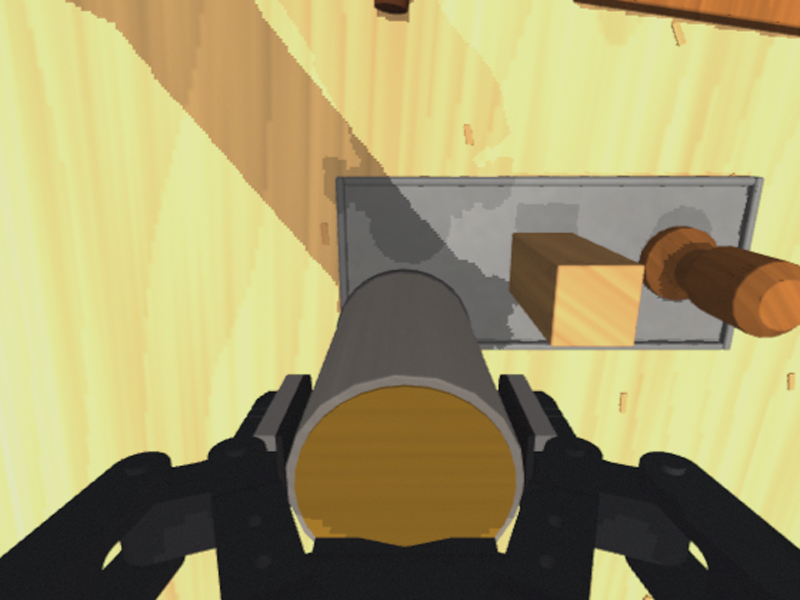

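View pics/r2.png

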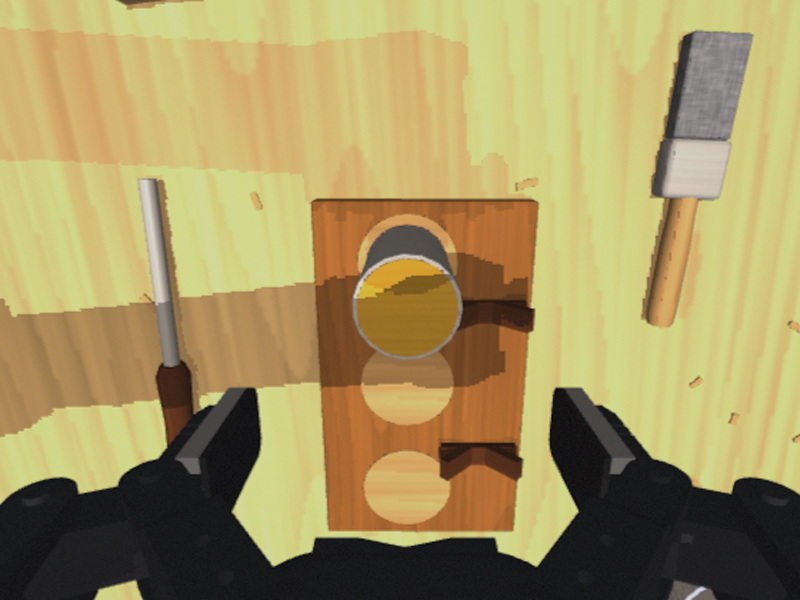

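The tin was held upright and now stands centred on its mark (408,250), with an even pale rim around it. Next the blank and the post.

```bash
python3 - <<'E'
from task import *
import pickle
T={"tin":[.5733,.0857],"blank":[.5678,-.0089],"post":[.5615,-.1036]}
for n in("blank","post"):
    pick(SLOT[n],TY,ZT-.001,40);c=wristcam();save(c,f"pics/r_{n}.png",1.)
    place(T[n],RY,ZB+.001)
move_linear([.56,.06,.32],speed=.3);wait(.3);c=wristcam();save(c,"pics/r5.png",1.);pickle.dump(c,open("w5.pkl","wb"))
c=camera("top");crop(c,205,160,365,265,5,"pics/r5t.png");c=camera("scene");save(c,"pics/r5s.png",1.4);st("end")
E
```

```text
gripped t55.6 tcp [ 0.4943 -0.3172  0.0776] w0.522 F [-1.3  0.9  5.9] j [ 0.12  0.62  0.52  1.9  -0.44  0.74  0.96]
lifted t56.8 tcp [ 0.4935 -0.3166  0.2339] w0.520 F [ 0.5 -0.3 -2.2] j [ 0.02  0.41  0.64  1.8  -0.28  1.03  0.84]
down t59.6 tcp [ 0.5678 -0.0089  0.0897] w0.521 F [-0.  -0.5 -0.7] j [-0.42  0.57  0.49  1.94 -0.39  0.73  0.23]
released t61.1 tcp [ 0.567  -0.0087  0.234 ] w1.000 F [-0.2  0.1  0.1] j [-0.51  0.36  0.59  1.85 -0.24  1.    0.11]
gripped t64.1 tcp [ 0.594  -0.3105  0.0777] w0.505 F [-1.   0.3  6.3] j [ 0.08  0.73  0.51  1.68 -0.45  0.85  0.85]
lifted t65.3 tcp [ 0.5933 -0.3097  0.2338] w0.507 F [-0.5 -0.2 -2.2] j [ 0.02  0.55  0.59  1.59 -0.33  1.11  0.77]
down t67.8 tcp [ 0.5611 -0.1033  0.0898] w0.504 F [-1.4  1.5  0.9] j [-0.27  0.57  0.52  1.93 -0.41  0.74  0.42]
released t69.3 tcp [ 0.5607 -0.1033  0.2339] w1.000 F [ 0.1 -0.8 -0.4] j [-0.37  0.38  0.62  1.84 -0.26  1.01  0.3 ]
end t70.5 tcp [0.56   0.0595 0.3199] w1.000 F [ 0.7 -0.7 -0.2] j [-0.65  0.26  0.59  1.76 -0.16  1.17 -0.08]
```

View pics/r5.png

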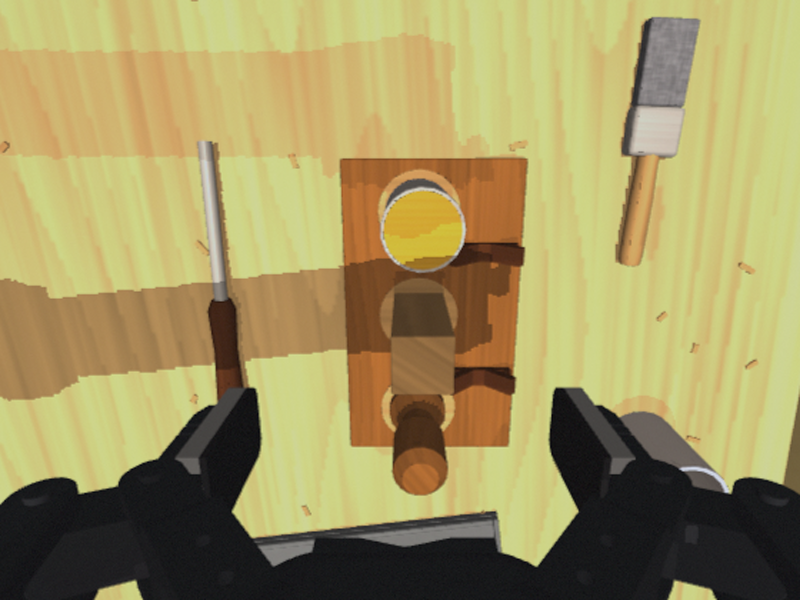

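View pics/r5s.png

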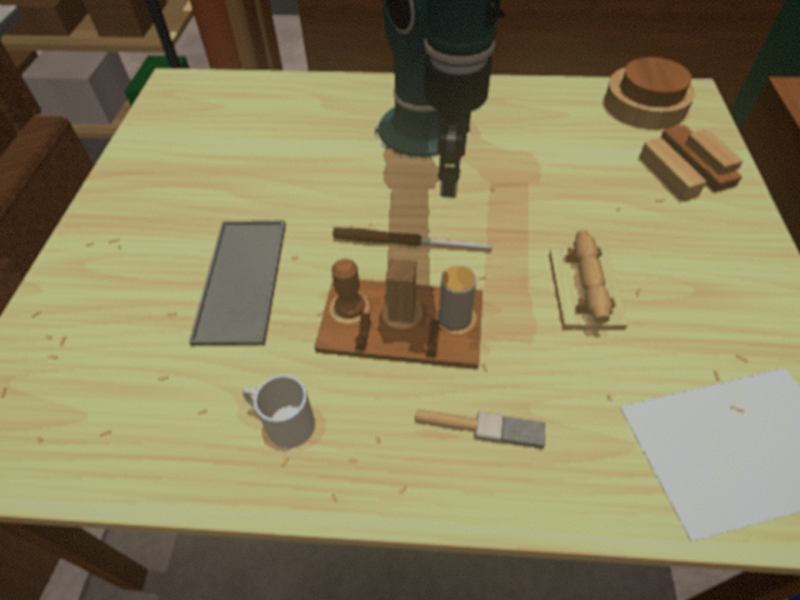

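All three stand on their marks: tin (423,229), blank (423,365), post (420,475). The tray is empty, the spindle is in the cradle, and the mug, gouge and brush look unmoved. One last numeric check.

```bash
python3 - <<'E'
from fit import *
c=pickle.load(open("w5.pkl","rb"));g=800/560
q=lambda uv:np.array(uv,float)/g-.15
rk=fitrect(onz(c,q([(527,158),(509,446),(352,446),(341,159)]),.018)[:,:2],.16,.28)
inv=lambda P:(np.atleast_2d(P)[:,:2]-rk[:2])@np.array([[np.cos(rk[2]),-np.sin(rk[2])],[np.sin(rk[2]),np.cos(rk[2])]])
print(rk)
print("tin",inv(onz(c,q([(424,230)]),.123)),"blank",inv(onz(c,q([(391,337),(454,337),(453,393),(392,395)]),.133).mean(0)),"post",inv(onz(c,q([(420,478)]),.132)))
E
python3 -c "
from workcell import *
finish_job();print(get_state()['t'])"
```

```text
res mm [ 1.4  0.8  0.8 -0.8 -1.  -1.2 -1.2  1.1]
[ 0.58018329 -0.00998454 -0.06214149]
tin [[-0.01194163  0.09374903]] blank [[-0.01269434 -0.00057839]] post [[-0.01397036 -0.0934165 ]]
the job is handed in; nothing more can be done
the job is handed in; nothing more can be done
```

I finished the job and handed it in at about 70 s on the robot's clock, well inside the 138 s limit. I stood the post, blank and tin in the tray, laid the spindle in the cradle, then put all three back upright on their own marks.

- **Spindle:** It lies in both saddles. Its middle is within about 0.6 mm of the cradle's centre in the same wrist view.
- **Upright things:** Their tops are about 1.3 mm (tin), 0.9 mm (blank) and 2.5 mm (post) from their mark centres. That is within what the camera calibration can resolve.
- **Bystanders:** In the last pictures the tray is empty and the mug, gouge and brush look unmoved. I judged this by eye and did not measure it.
- **Forces:** The wrist force stayed below about 10 N at every reading I printed.

**Disagreements:**
- The fixed top and scene cameras differed from the wrist camera by 3–5 mm. I relied on the wrist camera for the board and cradle. The tray position came from the top camera with a small correction, where a few mm did not matter.
- The cradle saddle looked about 60 mm across in one view, against the stated 66 mm. I took this to be shaped top corners.

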